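# Load the lens cells into the assembly rack in reverse order

### The job

Move the four lens cells from the nests of the grey transport tray into the four pockets of the bare aluminium assembly rack, in reverse order as seen from the robot: the cell at the left end of the tray's row goes into the rack's right-end pocket, the next one into the pocket beside that, and so on until the right-end cell stands in the left-end pocket. Set each cell down gently, upright and flat on its pocket's floor and near the middle, without dropping it or tipping any over, and leave the jar, the ring and the screwdriver where they are.

Things in the scene. Friction and masses are not known exactly. Their poses are not given: they have to be found in the camera images.
- drum_mid (a point): Wide round lens cell, upright black cylinder 44 mm in diameter and 40 mm tall, large lens on top; loose, 0.12 kg. The point is its centre, 20 mm above its underside; z is its axis, up.
- slim_mid (a point): Slim round lens cell, upright black cylinder 26 mm in diameter and 48 mm tall, small lens on top; loose, 0.06 kg. The point is its centre, 24 mm above its underside; z is its axis, up.
- stepped_mid (a point): Stepped round lens cell: black foot 38 mm in diameter and 16 mm high, above it a neck 28 mm in diameter up to 46 mm; loose, 0.09 kg. The point is its centre (inside the neck), 23 mm above its underside; z is its axis, up.
- cube_mid (a point): Square lens cell, black block 36 x 36 mm and 42 mm tall with a round lens on top; loose, 0.11 kg. The point is its centre, 21 mm above its underside; z up, x and y square to its sides (at the start within 3 degrees of the tray's).
- nest_drum: The nest in which the wide round lens cell stands at the start. Its fitted nest: fixed white plastic block 62 x 62 mm, 10 mm high, on the tray, with a recess 5 mm deep that is 6 mm wider than this cell; origin at the centre of its underside, axes parallel to the tray's. It marks where in the row the cell started.
- nest_slim: The nest in which the slim round lens cell stands at the start. Its fitted nest: fixed white plastic block 62 x 62 mm, 10 mm high, on the tray, with a recess 5 mm deep that is 6 mm wider than this cell; origin at the centre of its underside, axes parallel to the tray's. It marks where in the row the cell started.
- nest_stepped: The nest in which the stepped lens cell stands at the start. Its fitted nest: fixed white plastic block 62 x 62 mm, 10 mm high, on the tray, with a recess 5 mm deep that is 6 mm wider than this cell; origin at the centre of its underside, axes parallel to the tray's. It marks where in the row the cell started.
- nest_cube: The nest in which the square lens cell stands at the start. Its fitted nest: fixed white plastic block 62 x 62 mm, 10 mm high, on the tray, with a recess 5 mm deep that is 6 mm wider than this cell; origin at the centre of its underside, axes parallel to the tray's. It marks where in the row the cell started.
- tray: Transport tray: fixed grey plate 86 x 306 mm, 4 mm thick, four nests in a row along its y, centres at y = +108, +36, -36, -108 mm, x = 0. A cell in its nest has its underside 9 mm, the nest its rim 14 mm, above the table. Origin: centre of the underside (table top); x away from the robot, y to the robot's left (within 12 degrees). It may be nearer or farther than the rack.
- rack: Assembly rack: fixed aluminium plate 72 x 308 mm, four equal square pockets in a row along its y, centres at y = +108, +36, -36, -108 mm, x = 0; each 52 x 52 mm inside, floor 6 mm, rims 11 mm above the table, dark pad, empty at the start; any cell fits any pocket. Origin: centre of the underside (table top); x away from the robot, y to its left (within 12 degrees).
- screwdriver: Bystander: screwdriver, 170 mm long, lying on the table to the robot's right of the work; origin under it, on the table.
- jar: Bystander: amber glass jar 60 mm in diameter, 70 mm tall, on the table to the robot's left; origin at the centre of its underside.
- ring: Bystander: bare steel spacer ring 48 mm in diameter, 12 mm high, on the table to the robot's left; origin at the centre of its underside.
Things that resemble listed ones, but are neither listed nor needed, are in the scene too. What is shaped like the nest_drum but orange is not meant.

How it is judged:
By the outcome, as a careful person would: the job done as asked, in the order asked, and still so for the second after the job is handed in, with the robot touching nothing.
It also fails if it takes over 91 s, if anything falls off the work surface, if the arm or the gripper's body presses on something with over 40 N, if the wrist force passes 120 N, or if a joint passes its speed limit or range.

### The arm

A 7-joint arm with a two-finger parallel gripper is mounted at the origin on the work surface. World frame = base frame: x ahead of the robot, y to its left, z up, the work surface at z = 0. Lengths are in mm, angles in rad, forces in N, time in s.
With the tool pointing down it reaches from about 400 to 875 mm from the base axis. Payload 4.4 kg.
Tool frame: the origin (TCP) lies at the very end of the fingers, on their centre line; the grasp point (between the pads) lies 19 mm behind it; z points along the fingers, y is the line along which they close (so a half turn about z gives the same grasp; the last joint's range is limited). The gripper opens to 85 mm and grips with 20 to 120 N. Pads are 22 mm wide; open, the fingers measure 114 mm over their backs; the gripper's body (76 mm by 85 mm) begins 54 mm behind the grasp point. The pads swing forward as they close: fully open they stand 13 mm farther back than shut.
Start: joints at [-1.23, 0.628, 0.038, 1.517, -0.027, 0.996, -0.02], TCP at [257.165, 596.979, 231.313] pointing down, gripper open.
Joint ranges: [-3.06, 3.06], [-0.37, 2.12], [-1.25, 1.32], [0.18, 2.47], [-1.1, 4.24], [0.23, 1.98], [-2.94, 2.94]. Speed limits (rad/s): [2.57, 2.57, 3.14, 3.14, 3.14, 3.14, 3.14].

### API

Orientations are given as [roll, pitch, yaw] about the fixed x, y, z axes, in that order (R = Rz(yaw) Ry(pitch) Rx(roll)).
In Python, from cell import ctrl gives the robot as it stands.
- The arm moves only by the tool step_arm, never from a script. Its argument "series" is a list that holds one entry, the list of rows, each a list of 7 numbers: the turn, a rotation vector about the tool's x, y, z as a fraction of full scale, then the shift along the tool's x, y, z as a fraction of full scale, then the closure, from 0 (fully open) to 1 (shut). In form: [[[ax, ay, az, tx, ty, tz, gripper], ...]]. A call has 1 to 12 rows; each row shifts and turns the commanded pose from where the row before left it, along the tool's axes as they then stand; what a row does not reach is not made up. Full scale, the value 1, is 150 mm for a shift and 45 degrees for a turn. A row lasts 1/10 s, in which the tool goes at most 50 mm and 8.59 degrees, less where a joint would pass 70% of its speed; a pose out of reach is approached as far as the arm can. A call with a number of a shift or a turn outside -1 to 1 is refused whole. A call with a gripper value outside its range is refused whole. The fingers move at their own pace and stop on an object; the grip force is fixed at half the most. Time passes only in rows, so rows that do not move let the fingers close. It gives the time, the measured TCP pose, the force, the opening and the grip force at its end, in the units of the state.
- ctrl.read_state(): the state, without advancing time (a new reading comes with each control period).
- ctrl.get_image(name): name is "scene" or "side" or "wrist"; returns a dict with "img" (480x640x3 uint8, red, green, blue), "fx", "fy", "cx", "cy" (pixels), "dist" ([k1, k2, p1, p2, k3] as OpenCV has them; the pictures are not rectified), "R" (3x3) and "t" (3): a world point X has camera coordinates R X + t. Camera axes: x right, y down, z forward; pixel columns grow to the right and rows downward; lengths in mm; the calibration is good to about 2 mm. A picture is of the moment at which its call begins. There is no depth.
- ctrl.finish_job(): hands the job in; it is judged then, once.
Trained networks look in a picture, given as the dict that the camera call returned (one of the last four; its "shot" number tells which), for a name from the list of things; names that differ only in an ending like _2 or _b are one class to them, and where a whole thing is asked for, a point or a joint stands for the part that bears it (a point fixed in the world has none). Each returns a list of dicts, best first, with "score" (0 to 1); they miss things now and then, are a little off and sometimes report something else, mostly with a low value. They report only what shows in the picture. A call takes as long as a camera call. They do not tell look-alikes from the thing itself.
- ctrl.recognise(picture, thing): "centre" ([column, row] in pixels, amid what is visible of it).
The state is a dict: "clock": time; "qpos": joint angles; "qd": joint speeds; "tau": joint torques, N m; "eef_pos": TCP position; "tool_rot": TCP orientation; "force": force on the tool from outside, world axes, zero at the start; "torque": the same for the moment, N m; "width": finger opening in mm; "gripper_force": force on a finger pad.
Only numpy, scipy, OpenCV 4.12 (cv2) and the standard library are available. Lean on these libraries where they do the work, as an engineer would, in place of code of your own. Each camera call takes 0.05 s, during which the arm holds its last target. There are 200 camera calls.

## Working session

There is one attempt and no reset: what is moved stays moved. The work goes in short steps, Python scripts to look and compute and a tool call to move; the robot and the scene stay as the last step left them, time stands still between calls to the robot, and variables do not carry over. Pictures are saved under pics/ and viewed, at most 14 in all, crops included, and the job is handed in when it is done.

Besides the shell and the picture viewer there is one more tool, called after "Call:" by a JSON object that holds its "fn" and its "kwargs", one argument or row to a line. step_arm: Moves the arm, as the interface text tells. Shift numbers are shares of 150 mm and turn numbers shares of 45 degrees, none past 1 either way. Its arguments: {"type":"object","properties":{"series":{"type":"array","items":{"type":"array","items":{"type":"array","items":{"type":"number","minimum":-1,"maximum":1}}}}},"required":["series"]}

```bash
mkdir -p pics; ls; python3 - <<'E'
from cell import ctrl
import cv2,numpy as np
s=ctrl.read_state(); print({k:np.round(v,3).tolist() for k,v in s.items()})
for n in("scene","side"):
    p=ctrl.get_image(n); cv2.imwrite(f"pics/{n}0.png",p["img"][...,::-1]); 
    print(n,p["R"],p["t"],p["fx"],p["dist"])
    for th in "drum_mid slim_mid stepped_mid cube_mid nest_drum nest_slim tray rack".split():
        print(th,[(np.round(d["centre"]).tolist(),round(d["score"],2)) for d in ctrl.recognise(p,th)][:6])
E
```

```text
pics
{'clock': 0.0, 'qpos': [-1.23, 0.629, 0.038, 1.518, -0.027, 0.996, -0.02], 'qd': [-0.001, -0.0, 0.0, 0.001, 0.001, -0.0, 0.002], 'tau': [-0.0, -56.34, 1.226, -19.345, 0.011, 0.01, -0.0], 'eef_pos': [256.887, 596.385, 230.37], 'tool_rot': [-3.14, 0.0, 2.735], 'force': [-0.243, -0.037, 0.109], 'torque': [0.0, -0.037, -0.004], 'gripper_force': 0.0, 'width': 85.572}
scene [[ 0.67524685  0.73757596 -0.0048363 ]
 [ 0.43381875 -0.40244454 -0.80612634]
 [-0.59652576  0.54223619 -0.59172369]] [-402.86226819 -245.13951266 1682.54238764] 603.7385638956338 [-0.16993422  0.          0.          0.          0.        ]
drum_mid [([386.0, 222.0], 0.56)]
slim_mid [([336.0, 246.0], 0.62), ([388.0, 234.0], 0.37)]
stepped_mid [([311.0, 263.0], 0.6), ([383.0, 224.0], 0.21)]
cube_mid [([361.0, 238.0], 0.65)]
nest_drum [([405.0, 207.0], 0.74), ([447.0, 232.0], 0.74), ([393.0, 300.0], 0.67), ([436.0, 271.0], 0.62), ([386.0, 234.0], 0.58), ([360.0, 250.0], 0.24)]
nest_slim [([334.0, 258.0], 0.82), ([310.0, 261.0], 0.31)]
tray [([350.0, 268.0], 0.62)]
rack [([310.0, 210.0], 0.69), ([397.0, 157.0], 0.47), ([312.0, 279.0], 0.25)]
side [[-0.94917257 -0.31472888  0.00414293]
 [-0.22937552  0.68262704 -0.69383514]
 [ 0.21554188 -0.65951957 -0.72012196]] [ 562.00562384  180.22477905 1177.9973726 ] 593.2513121627577 [0.06738271 0.         0.         0.         0.        ]
drum_mid [([283.0, 294.0], 0.97)]
slim_mid [([310.0, 240.0], 0.64), ([334.0, 429.0], 0.64)]
stepped_mid [([320.0, 224.0], 0.76)]
cube_mid [([298.0, 270.0], 0.71)]
nest_drum [([223.0, 326.0], 0.97), ([288.0, 307.0], 0.93), ([278.0, 356.0], 0.8), ([212.0, 268.0], 0.75), ([240.0, 231.0], 0.68)]
nest_slim [([314.0, 253.0], 0.86)]
tray [([306.0, 281.0], 0.78), ([289.0, 307.0], 0.46)]
rack [([372.0, 308.0], 0.59)]
```

View pics/scene0.png

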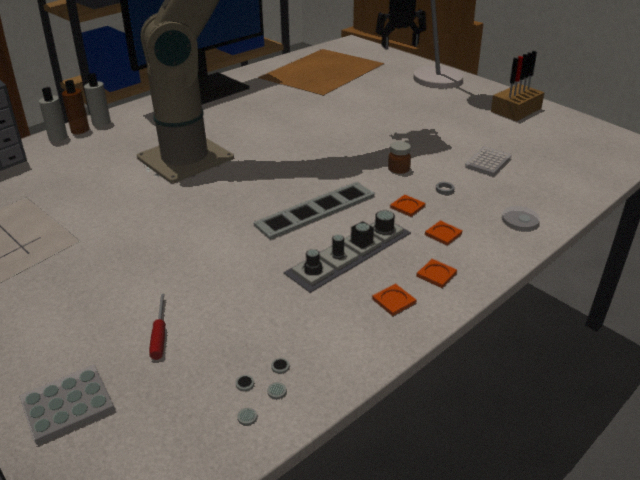

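View pics/side0.png

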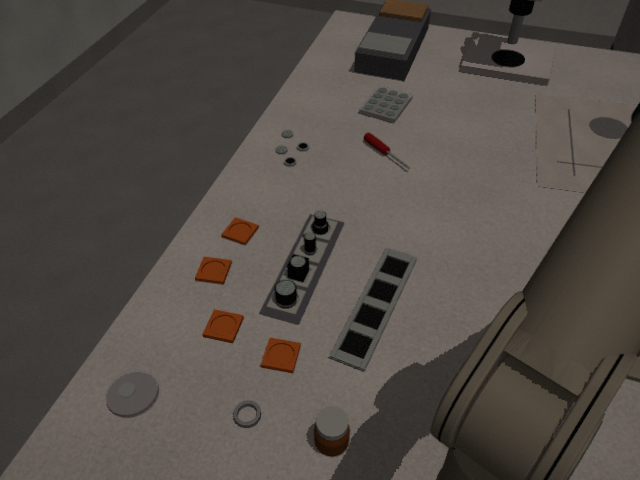

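Tray is the farther plate; left to right the row is drum, cube, slim, stepped (scene: 386,222 / 361,238 / 336,246 / 311,263). The rack, with dark pads, is nearer at scene (316,209). I'll write helpers for triangulation and move planning.

```bash
cat > h.py <<'E'
from cell import ctrl
import cv2,numpy as np
from scipy.spatial.transform import Rotation as Ro
def K(p): return np.array([[p["fx"],0,p["cx"]],[0,p["fy"],p["cy"]],[0,0,1.]])
def onplane(p,uv,z):
    uv=np.asarray(uv,float).reshape(-1,1,2)
    n=cv2.undistortPoints(uv,K(p),np.array(p["dist"])).reshape(-1,2)
    R=np.array(p["R"]);t=np.array(p["t"]);c=-R.T@t
    d=np.c_[n,np.ones(len(n))]@R
    return c+d*((z-c[2])/d[:,2])[:,None]
def proj(p,X):
    return cv2.projectPoints(np.asarray(X,float).reshape(-1,1,3),cv2.Rodrigues(np.array(p["R"]))[0],np.array(p["t"],float),K(p),np.array(p["dist"]))[0].reshape(-1,2)
def step(xyz,yaw,s=None):
    """tool-frame share numbers from current pose to target with tool down at yaw (total)"""
    s=s or ctrl.read_state()
    R=Ro.from_euler("xyz",s["tool_rot"]); T=Ro.from_euler("xyz",[np.pi,0,yaw])
    return np.round((R.inv()*T).as_rotvec(degrees=True),2), np.round(R.inv().apply(np.array(xyz)-s["eef_pos"]),1), np.round(T.inv().apply(np.array(xyz)-s["eef_pos"]),1)
E
python3 - <<'E'
from h import *
H=dict(drum_mid=29,cube_mid=30,slim_mid=33,stepped_mid=32,rack=8)
for n in("scene","side"):
    p=ctrl.get_image(n)
    for th,z in H.items():
        r=ctrl.recognise(p,th)
        if r: print(n,th,[np.round(onplane(p,d["centre"],z)[0]) for d in r[:2]])
    if n=="scene": print(np.round(onplane(p,[[258,216],[365,185],[375,194],[271,236]],11)))
    if n=="side": print(np.round(onplane(p,[[387,249],[417,256],[364,366],[331,357]],11)))
E
```

```text
scene drum_mid [array([635., 136.,  29.])]
scene cube_mid [array([645.,  60.,  30.])]
scene slim_mid [array([639.,  -8.,  33.])]
scene stepped_mid [array([634., -79.,  32.])]
scene rack [array([470.,  67.,   8.])]
[[398. -38.  11.]
 [470. 248.  11.]
 [517. 235.  11.]
 [483. -66.  11.]]
side drum_mid [array([616., 395.,  29.]), array([632., 146.,  29.])]
side cube_mid [array([630.,  74.,  30.])]
side slim_mid [array([635.,  -2.,  33.])]
side stepped_mid [array([635., -77.,  32.]), array([590., 414.,  32.])]
side rack [array([459., 112.,   8.])]
[[473. -62.  11.]
 [406. -63.  11.]
 [440. 240.  11.]
 [504. 241.  11.]]
```

```bash
python3 - <<'E'
from h import *
print(step([540,60,400],np.radians(84)))
E
```

```text
(array([-0.  , -0.  , 72.69]), array([-472.2, -381.2, -168.7]), array([-504.5,  337.4, -168.7]))
```

Call:
{"fn": "step_arm", "kwargs": {
  "series": [
    [[0,0,0,-0.21,-0.17,-0.075,0],[0,0,0,-0.21,-0.17,-0.075,0],[0,0,0,-0.21,-0.17,-0.075,0],[0,0,0,-0.21,-0.17,-0.075,0],[0,0,0,-0.21,-0.17,-0.075,0],[0,0,0,-0.21,-0.17,-0.075,0],[0,0,0,-0.21,-0.17,-0.075,0],[0,0,0,-0.21,-0.17,-0.075,0],[0,0,0,-0.21,-0.17,-0.075,0],[0,0,0,-0.21,-0.17,-0.075,0],[0,0,0,-0.21,-0.17,-0.075,0],[0,0,0,-0.21,-0.17,-0.075,0]]
  ]
}}

```text
clock: 2.7
eef_pos: [483.8, 164.8, 367.1]
tool_rot: [3.141, 0.0, 2.735]
force: [1.5, 0.3, 0.6]
width: 85.6
gripper_force: 0.0
```

Call:
{"fn": "step_arm", "kwargs": {
  "series": [
    [[0,0,0,-0.21,-0.17,-0.075,0],[0,0,0,-0.21,-0.17,-0.075,0],[0,0,0,-0.21,-0.17,-0.075,0],[0,0,0.18,0,0,0,0],[0,0,0.18,0,0,0,0],[0,0,0.18,0,0,0,0],[0,0,0.18,0,0,0,0],[0,0,0.18,0,0,0,0],[0,0,0.18,0,0,0,0],[0,0,0.18,0,0,0,0],[0,0,0.18,0,0,0,0],[0,0,0.18,0,0,0,0]]
  ]
}}

```text
clock: 3.9
eef_pos: [539.7, 58.8, 400.1]
tool_rot: [3.142, -0.0, 1.457]
force: [-0.0, -0.7, -0.3]
width: 85.6
gripper_force: 0.0
```

Call:
{"fn": "step_arm", "kwargs": {
  "series": [
    [[0,0,0,0,0,0,0],[0,0,0,0,0,0,0],[0,0,0,0,0,0,0]]
  ]
}}

```text
clock: 4.2
eef_pos: [539.7, 58.8, 400.1]
tool_rot: [3.142, -0.0, 1.465]
force: [-0.3, 1.0, -0.0]
width: 85.1
gripper_force: 0.0
```

```bash
python3 - <<'E'
from h import *
s=ctrl.read_state();print(s["clock"],s["eef_pos"],np.degrees(s["tool_rot"]))
p=ctrl.get_image("wrist"); cv2.imwrite("pics/w0.png",p["img"][...,::-1]); print(p["fx"],p["dist"],-np.array(p["R"]).T@p["t"])
for th,z in dict(drum_mid=29,cube_mid=30,slim_mid=33,stepped_mid=32,rack=8).items():
    print(th,[(np.round(d["centre"]),np.round(onplane(p,d["centre"],z)[0])) for d in ctrl.recognise(p,th)[:2]])
E
```

```text
4.2 [539.71515783  58.76412721 400.08616065] [ 1.79999835e+02 -8.45960267e-03  8.39284369e+01]
419.2854551645194 [-0.09469715  0.          0.          0.          0.        ] [547.48055153 137.73098449 543.01259411]
drum_mid [(array([387.,  93.]), array([633., 139.,  29.]))]
cube_mid [(array([390., 152.]), array([632.,  69.,  30.]))]
slim_mid [(array([396., 213.]), array([635.,  -7.,  33.])), (array([384., 248.]), array([618., -52.,  33.]))]
stepped_mid [(array([399., 264.]), array([636., -77.,  32.]))]
rack [(array([247., 136.]), array([459., 105.,   8.]))]
```

View pics/w0.png

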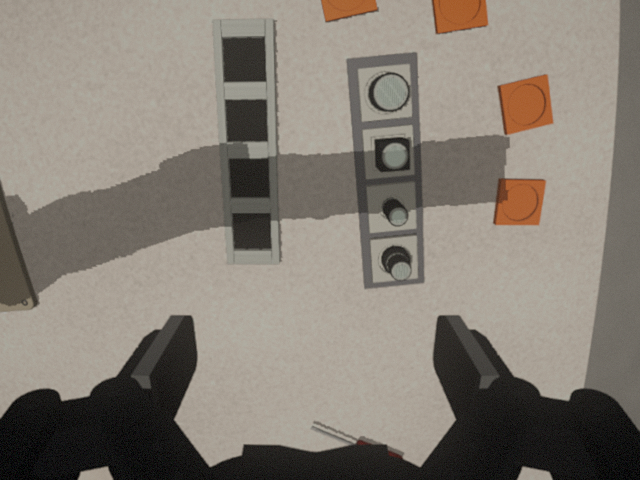

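Wrist view: rack at left (pads at 244,59 … 252,231), tray at centre (corners ≈347,58 / 416,53 / 424,283 / 365,288) with drum, cube, slim, stepped from top. I'll measure the pads and zoom in on the tray.

```bash
python3 - <<'E'
from h import *
p=ctrl.get_image("wrist"); im=p["img"]; g=im.max(2)
m=(g[0:290,200:300]<48).astype(np.uint8)
n,l,st,c=cv2.connectedComponentsWithStats(m)
W=[]
for i in range(1,n):
    if st[i,4]>500:
        cn=cv2.findContours((l==i).astype(np.uint8),0,1)[0][0]
        r=cv2.minAreaRect(cn); w=onplane(p,np.array(r[0])+[200,0],6)[0]
        W.append(w); print(st[i,4],np.round(r[1],1),np.round(r[0],1),np.round(w,1))
W=np.array(W);a=np.polyfit(W[:,1],W[:,0],1);print("yaw",-np.degrees(np.arctan(a[0])),W.mean(0))
print("tray corners",np.round(onplane(p,[[347,58],[416,53],[424,283],[365,288]],4),1))
cv2.imwrite("pics/w1.png",cv2.resize(im[40:300,335:440],None,fx=2.3*1,fy=2.3,interpolation=2)[...,::-1])
a=cv2.resize(im[45:170,340:430],None,fx=4.4,fy=4.4,interpolation=2);b=cv2.resize(im[170:295,340:430],None,fx=4.4,fy=4.4,interpolation=2)
cv2.imwrite("pics/w1.png",np.hstack([a,b])[...,::-1])
E
```

```text
1427 [37. 39.] [ 48.5 177.5] [452.3  52.8   6. ]
yaw -76.86432111383522 [452.25161351  52.76958217   6.        ]
tray corners [[ 591.8  184.     4. ]
 [ 675.5  181.9    4. ]
 [ 674.8 -122.2    4. ]
 [ 591.  -120.6    4. ]]<stdin>:11: RankWarning: Polyfit may be poorly conditioned
```

View pics/w1.png

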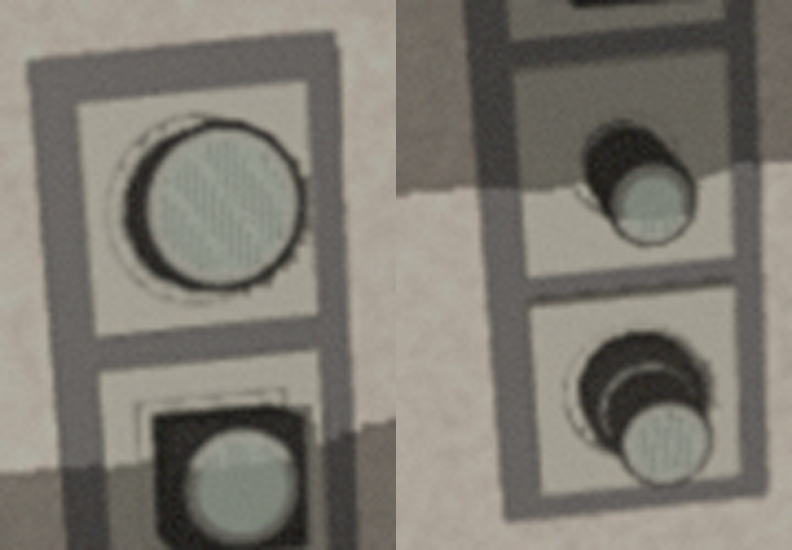

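```bash
python3 - <<'E'
from h import *
p=ctrl.get_image("wrist"); im=p["img"]; g=im.max(2)
W=[]
for x,y in [(244,59),(247,119),(249,176),(252,231)]:
    c=cv2.GaussianBlur(g[y-32:y+33,x-32:x+33],(0,0),1)
    m=cv2.threshold(c,0,1,cv2.THRESH_BINARY_INV)[1] if 0 else (c<(c[32,32]*0.55+np.median(c[20:45,[3,4,60,61]])*0.35)).astype(np.uint8)
    l=cv2.connectedComponents(m,connectivity=4)[1]
    cn=max(cv2.findContours((l==l[32,32]).astype(np.uint8),0,1)[0],key=cv2.contourArea)
    r=cv2.minAreaRect(cn); w=onplane(p,np.array(r[0])+[x-32,y-32],6)[0]
    print(c[32,32],np.round(r[1],1),np.round(r[0],1)+[x-32,y-32],np.round(w,1));W.append(w)
W=np.array(W);a=np.polyfit(W[:,1],W[:,0],1);print("rack yaw",-np.degrees(np.arctan(a[0])),W.mean(0))
T=onplane(p,[[346,58.7],[416.3,52.1],[424.4,281.7],[364.4,288.2]],4)
print("tray",np.round(T,1),T.mean(0))
for n,u,z in [("drum",(390.3,91.5),49),("cube",(394.9,155.6),51),("slim",(398.3,216.6),57),("stepped",(401.1,270.6),55)]: print(n,np.round(onplane(p,u,z)[0],1))
E
```

```text
51 [43.  41.6] [243.4  59.1] [467.5 196.5   6. ]
49 [41.4 39.5] [246.  120.1] [460.  124.7   6. ]
36 [37. 39.] [248.5 177.5] [452.2  52.8   6. ]
49 [35. 39.] [250.5 230.5] [443.8 -18.5   6. ]
rack yaw -6.263962587200781 [455.89135452  88.88744767   6.        ]
tray [[ 590.5  183.4    4. ]
 [ 675.9  182.9    4. ]
 [ 675.4 -120.3    4. ]
 [ 590.1 -120.8    4. ]] [632.99657983  31.29093048   4.        ]
drum [633.6 139.5  49. ]
cube [634.2  67.1  51. ]
slim [633.4  -5.5  57. ]
stepped [634.1 -77.2  55. ]
```

Rack: centre (455.9, 88.9), yaw −6.3°. Tray: centre (633, 31.3), yaw ≈0. Moving above the drum.

Call:
{"fn": "step_arm", "kwargs": {
  "series": [
    [[0,0,-0.135,0,0,0,0],[0,0,0,0.077,0.089,0.276,0],[0,0,0,0.077,0.089,0.276,0],[0,0,0,0.077,0.089,0.276,0],[0,0,0,0.077,0.089,0.276,0],[0,0,0,0.077,0.089,0.276,0],[0,0,0,0.077,0.089,0.276,0],[0,0,0,0.077,0.089,0.276,0],[0,0,0,0,0,0,0],[0,0,0,0,0,0,0],[0,0,0,0,0,0,0]]
  ]
}}

```text
clock: 5.7
eef_pos: [634.6, 138.4, 112.8]
tool_rot: [3.138, -0.0, 1.568]
force: [0.4, 0.0, 0.2]
width: 85.5
gripper_force: 0.0
```

```bash
python3 - <<'E'
from h import *
s=ctrl.read_state();print(s["clock"],s["eef_pos"],np.degrees(s["tool_rot"]))
p=ctrl.get_image("wrist"); im=p["img"].copy()
for c,r,z in [((633.6,139.5),22,49),((634.2,67.1),12,51),((633.5,139.3),25,14)]:
    a=np.linspace(0,6.28,40); q=proj(p,np.c_[c[0]+r*np.cos(a),c[1]+r*np.sin(a),0*a+z])
    cv2.polylines(im,[np.int32(np.round(q))],True,(255,0,0),1)
cv2.imwrite("pics/w2.png",im[...,::-1])
E
```

```text
5.7 [634.63963866 138.44812361 112.78173857] [ 1.79795674e+02 -4.76580365e-03  8.98152815e+01]
```

View pics/w2.png

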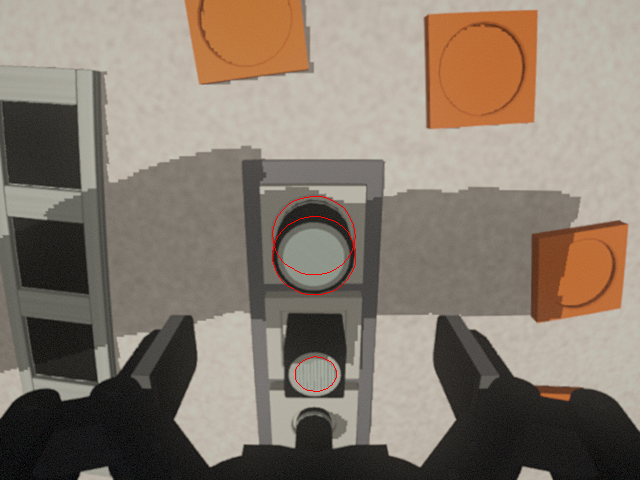

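Overlay matches to ~1 px: drum top (313,255), cube lens (315,374). Descending.

Call:
{"fn": "step_arm", "kwargs": {
  "series": [
    [[0,0,0,0.006,-0.007,0.2,0],[0,0,0,0,0,0.2,0],[0,0,0,0,0,0.14,0],[0,0,0,0,0,0.08,0],[0,0,0,0,0,0.019,0],[0,0,0,0,0,0,0],[0,0,0,0,0,0,0],[0,0,0,0,0,0,0]]
  ]
}}

```text
clock: 6.55
eef_pos: [633.3, 140.4, 15.8]
tool_rot: [3.139, -0.0, 1.568]
force: [-0.0, 0.3, -0.1]
width: 85.4
gripper_force: 0.0
```

Call:
{"fn": "step_arm", "kwargs": {
  "series": [
    [[0,0,0,0,0,0,1],[0,0,0,0,0,0,1],[0,0,0,0,0,0,1],[0,0,0,0,0,0,1],[0,0,0,0,0,0,1],[0,0,0,0,0,0,1],[0,0,0,0,0,0,1]]
  ]
}}

```text
clock: 7.25
eef_pos: [632.8, 140.3, 14.9]
tool_rot: [3.141, -0.0, 1.568]
force: [0.6, -0.0, 4.7]
width: 42.3
gripper_force: 60.8
```

Call:
{"fn": "step_arm", "kwargs": {
  "series": [
    [[0,0,0,0,0,0,1],[0,0,0,0,0,0,1],[0,0,0,0,0,0,1]]
  ]
}}

```text
clock: 7.55
eef_pos: [632.8, 140.3, 14.9]
tool_rot: [3.141, -0.0, 1.568]
force: [-0.7, 0.7, 6.0]
width: 42.8
gripper_force: 60.8
```

Call:
{"fn": "step_arm", "kwargs": {
  "series": [
    [[0,0,0,0,0,-0.05,1],[0,0,0,0,0,-0.15,1],[0,0,0,0,0,-0.22,1],[0,0,0,0,0,-0.22,1],[0,0,0,-0.126,-0.15,0,1],[0,0,0,-0.17,-0.202,0,1],[0,0,0,-0.17,-0.202,0,1],[0,0,0,-0.17,-0.202,0,1],[0,0,0,-0.17,-0.202,0,1],[0,0,0,-0.17,-0.202,0,1],[0,0,0,-0.082,-0.098,0,1],[0,0,0,0,0,0,1]]
  ]
}}

```text
clock: 8.75
eef_pos: [440.1, -20.0, 110.6]
tool_rot: [-3.138, 0.0, 1.564]
force: [0.1, 0.6, -1.2]
width: 42.4
gripper_force: 61.1
```

Call:
{"fn": "step_arm", "kwargs": {
  "series": [
    [[0,0,0,0,0,0,1],[0,0,0,0,0,0,1],[0,0,0,0,0,0,1]]
  ]
}}

```text
clock: 9.05
eef_pos: [444.3, -17.1, 110.3]
tool_rot: [3.141, -0.0, 1.57]
force: [-0.4, 0.3, -1.0]
width: 42.8
gripper_force: 61.1
```

```bash
python3 - <<'E'
from h import *
s=ctrl.read_state();print(s["clock"],s["eef_pos"],np.degrees(s["tool_rot"]),s["width"])
p=ctrl.get_image("wrist"); im=p["img"].copy()
c=np.array([455.9,88.9]);th=np.radians(-6.26);R=np.array([[np.cos(th),-np.sin(th)],[np.sin(th),np.cos(th)]])
for y in(108,36,-36,-108):
    q=np.array([[-26,y-26],[26,y-26],[26,y+26],[-26,y+26]])@R.T+c
    cv2.polylines(im,[np.int32(np.round(proj(p,np.c_[q,[6]*4])))],True,(255,0,0),1)
cv2.imwrite("pics/w3.png",im[...,::-1])
E
```

```text
9.05 [444.33932918 -17.10858567 110.32597404] [ 1.79951571e+02 -1.17920818e-02  8.99675026e+01] 42.789221877803264
```

View pics/w3.png

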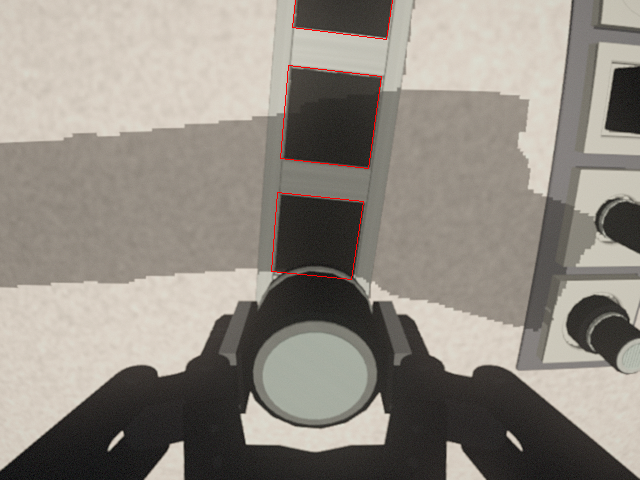

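Predicted pocket outlines (red) lie exactly on the pads; drum held upright. Lowering.

Call:
{"fn": "step_arm", "kwargs": {
  "series": [
    [[0,0,0,-0.004,0,0.2,1],[0,0,0,0,0,0.2,1],[0,0,0,0,0,0.14,1],[0,0,0,0,0,0.07,1],[0,0,0,0,0,0.03,1],[0,0,0,0,0,0.01,1],[0,0,0,0,0,0,1],[0,0,0,0,0,0,1],[0,0,0,0,0,0,1]]
  ]
}}

```text
clock: 10.0
eef_pos: [443.3, -17.6, 18.3]
tool_rot: [-3.141, -0.003, 1.569]
force: [0.8, 0.7, -1.4]
width: 43.0
gripper_force: 61.1
```

Call:
{"fn": "step_arm", "kwargs": {
  "series": [
    [[0,0,0,-0.002,0.005,0.02,1],[0,0,0,0,0,0.013,1],[0,0,0,0,0,0,1],[0,0,0,0,0,0,1]]
  ]
}}

```text
clock: 10.4
eef_pos: [443.7, -18.0, 13.1]
tool_rot: [-3.14, -0.002, 1.568]
force: [-0.9, -0.9, -1.0]
width: 42.5
gripper_force: 61.1
```

Call:
{"fn": "step_arm", "kwargs": {
  "series": [
    [[0,0,0,0,0,0.004,1],[0,0,0,0,0,0.004,1],[0,0,0,0,0,0,1],[0,0,0,0,0,0,1]]
  ]
}}

```text
clock: 10.8
eef_pos: [443.7, -17.9, 11.9]
tool_rot: [-3.14, -0.003, 1.568]
force: [0.4, -0.1, 1.5]
width: 42.6
gripper_force: 61.4
```

Call:
{"fn": "step_arm", "kwargs": {
  "series": [
    [[0,0,0,0,0,0.003,1],[0,0,0,0,0,0,0.45],[0,0,0,0,0,0,0.4],[0,0,0,0,0,0,0.2],[0,0,0,0,0,0,0],[0,0,0,0,0,0,0],[0,0,0,0,0,0,0],[0,0,0,0,0,0,0]]
  ]
}}

```text
clock: 11.6
eef_pos: [443.6, -18.0, 11.3]
tool_rot: [-3.14, -0.002, 1.568]
force: [-0.4, -0.7, 0.9]
width: 85.6
gripper_force: 0.0
```

Call:
{"fn": "step_arm", "kwargs": {
  "series": [
    [[0,0,0,0,0,-0.1,0],[0,0,0,0,0,-0.2,0],[0,0,0,0,0,-0.2,0],[0,0,0,0,0,-0.15,0],[0,0,0,0.1,0.22,0,0],[0,0,0,0.1,0.22,0,0],[0,0,0,0.1,0.22,0,0],[0,0,0,0.1,0.22,0,0],[0,0,0,0.1,0.22,0,0],[0,0,0,0.065,0.164,0,0],[0,0,0,0,0,0,0],[0,0,0,0,0,0,0]]
  ]
}}

```text
clock: 12.8
eef_pos: [633.0, 65.9, 108.2]
tool_rot: [-3.139, -0.002, 1.569]
force: [-0.8, -0.4, 1.0]
width: 85.4
gripper_force: 0.0
```

Call:
{"fn": "step_arm", "kwargs": {
  "series": [
    [[0,0,0,0,0,0,0],[0,0,0,0,0,0,0]]
  ]
}}

```text
clock: 13.0
eef_pos: [632.6, 65.4, 108.9]
tool_rot: [-3.139, -0.003, 1.567]
force: [-0.6, -0.6, 0.7]
width: 85.7
gripper_force: 0.0
```

```bash
python3 - <<'E'
from h import *
s=ctrl.read_state();print(s["clock"],s["eef_pos"],np.degrees(s["tool_rot"]),s["width"])
p=ctrl.get_image("side"); im=p["img"].copy()
a=np.linspace(0,6.28,40)
for c,r,z in [((444.1,-18.4),22,46),((444.1,-18.4),22,6)]:
    cv2.polylines(im,[np.int32(np.round(8*proj(p,np.c_[c[0]+r*np.cos(a),c[1]+r*np.sin(a),0*a+z])))],True,(255,0,0),1,8,3)
cv2.imwrite("pics/s1.png",cv2.resize(im[190:340,240:440],None,fx=4,fy=4)[...,::-1])
E
```

```text
13.0 [632.57583394  65.38588882 108.8572345 ] [-1.79872120e+02 -1.43656532e-01  8.97801566e+01] 85.66706050913379
```

View pics/s1.png

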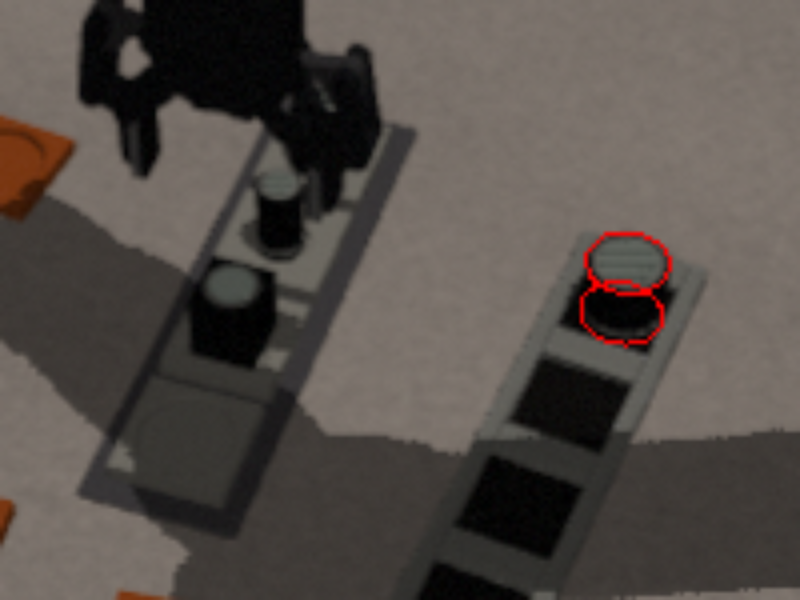

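Drum sits in the right-end pocket, upright, matching the overlay (crop 628,290). Next, the cube.

Call:
{"fn": "step_arm", "kwargs": {
  "series": [
    [[0,0,0,0.012,0.007,0.1,0],[0,0,0,0,0,0.2,0],[0,0,0,0,0,0.18,0],[0,0,0,0,0,0.1,0],[0,0,0,0,0,0.039,0],[0,0,0,0,0,0,0],[0,0,0,0,0,0,0],[0,0,0,0,0,0,0]]
  ]
}}

```text
clock: 13.85
eef_pos: [635.5, 68.0, 17.2]
tool_rot: [3.141, -0.003, 1.568]
force: [0.4, 0.1, -0.2]
width: 85.2
gripper_force: 0.0
```

Call:
{"fn": "step_arm", "kwargs": {
  "series": [
    [[0,0,0,-0.003,-0.007,0,0],[0,0,0,0,0,0,1],[0,0,0,0,0,0,1],[0,0,0,0,0,0,1],[0,0,0,0,0,0,1],[0,0,0,0,0,0,1],[0,0,0,0,0,0,1],[0,0,0,0,0,0,1],[0,0,0,0,0,0,1],[0,0,0,0,0,0,1],[0,0,0,0,0,0,1]]
  ]
}}

```text
clock: 14.95
eef_pos: [633.8, 67.6, 16.2]
tool_rot: [-3.141, -0.002, 1.568]
force: [1.3, -0.3, 5.2]
width: 35.3
gripper_force: 60.5
```

Call:
{"fn": "step_arm", "kwargs": {
  "series": [
    [[0,0,0,0,0,-0.05,1],[0,0,0,0,0,-0.15,1],[0,0,0,0,0,-0.22,1],[0,0,0,0,0,-0.21,1],[0,0,0,-0.015,-0.2,0,1],[0,0,0,-0.018,-0.24,0,1],[0,0,0,-0.018,-0.24,0,1],[0,0,0,-0.018,-0.24,0,1],[0,0,0,-0.015,-0.2,0,1],[0,0,0,-0.009,-0.092,0,1],[0,0,0.136,0,0,0,1],[0,0,0,0,0,0,1]]
  ]
}}

```text
clock: 16.15
eef_pos: [451.0, 54.0, 110.7]
tool_rot: [-3.139, -0.002, 1.461]
force: [0.2, -0.6, -0.6]
width: 35.5
gripper_force: 60.3
```

Call:
{"fn": "step_arm", "kwargs": {
  "series": [
    [[0,0,0,0,0,0,1],[0,0,0,0,0,0,1],[0,0,0,0,0,0,1]]
  ]
}}

```text
clock: 16.45
eef_pos: [452.0, 53.9, 110.6]
tool_rot: [-3.14, -0.002, 1.463]
force: [0.2, 1.0, -2.1]
width: 35.6
gripper_force: 60.3
```

Call:
{"fn": "step_arm", "kwargs": {
  "series": [
    [[0,0,0,0,0,0.1,1],[0,0,0,0,0,0.18,1],[0,0,0,0,0,0.16,1],[0,0,0,0,0,0.1,1],[0,0,0,0,0,0.06,1],[0,0,0,0,0,0.03,1],[0,0,0,0,0,0,1],[0,0,0,0,0,0,1],[0,0,0,0,0,0,1]]
  ]
}}

```text
clock: 17.35
eef_pos: [452.1, 54.2, 16.6]
tool_rot: [-3.141, -0.002, 1.462]
force: [0.1, 0.8, -0.9]
width: 35.4
gripper_force: 60.3
```

Call:
{"fn": "step_arm", "kwargs": {
  "series": [
    [[0,0,0,-0.003,0,0.01,1],[0,0,0,0,0,0.006,1],[0,0,0,0,0,0.004,1],[0,0,0,0,0,0,1],[0,0,0,0,0,0,1]]
  ]
}}

```text
clock: 17.85
eef_pos: [451.7, 53.7, 13.2]
tool_rot: [-3.14, -0.002, 1.462]
force: [0.7, -0.6, 0.1]
width: 35.2
gripper_force: 60.3
```

Call:
{"fn": "step_arm", "kwargs": {
  "series": [
    [[0,0,0,0,0,0.003,1],[0,0,0,0,0,0,0.55],[0,0,0,0,0,0,0.5],[0,0,0,0,0,0,0.25],[0,0,0,0,0,0,0],[0,0,0,0,0,0,0],[0,0,0,0,0,0,0],[0,0,0,0,0,0,0]]
  ]
}}

```text
clock: 18.65
eef_pos: [451.6, 53.7, 12.7]
tool_rot: [-3.14, -0.002, 1.462]
force: [0.2, 0.6, 0.6]
width: 85.3
gripper_force: 0.0
```

Call:
{"fn": "step_arm", "kwargs": {
  "series": [
    [[0,0,0,0,0,-0.1,0],[0,0,0,0,0,-0.2,0],[0,0,0,0,0,-0.2,0],[0,0,0,0,0,-0.14,0],[0,0,-0.136,0,0,0,0],[0,0,0,-0.065,0.2,0,0],[0,0,0,-0.08,0.24,0,0],[0,0,0,-0.08,0.24,0,0],[0,0,0,-0.08,0.24,0,0],[0,0,0,-0.065,0.2,0,0],[0,0,0,-0.023,0.09,0,0],[0,0,0,0,0,0,0]]
  ]
}}

```text
clock: 19.85
eef_pos: [634.5, -7.1, 108.0]
tool_rot: [3.142, -0.001, 1.568]
force: [0.0, 0.0, 0.3]
width: 85.5
gripper_force: 0.0
```

Call:
{"fn": "step_arm", "kwargs": {
  "series": [
    [[0,0,0,0,0,0,0],[0,0,0,0,0,0,0],[0,0,0,0,0,0,0]]
  ]
}}

```text
clock: 20.15
eef_pos: [632.1, -5.3, 108.4]
tool_rot: [-3.139, -0.003, 1.569]
force: [0.8, -0.1, -0.2]
width: 85.4
gripper_force: 0.0
```

```bash
python3 - <<'E'
from h import *
s=ctrl.read_state();print(s["clock"],s["eef_pos"],np.degrees(s["tool_rot"]),s["width"])
p=ctrl.get_image("wrist"); im=p["img"].copy()
a=np.linspace(0,6.28,40)
for c,r,z in [((633.4,-5.5),13,57),((634.1,-77.2),14,55)]:
    cv2.polylines(im,[np.int32(np.round(proj(p,np.c_[c[0]+r*np.cos(a),c[1]+r*np.sin(a),0*a+z])))],True,(255,0,0),1)
cv2.imwrite("pics/w4.png",im[...,::-1])
E
```

```text
20.15 [632.08351361  -5.26249802 108.36282004] [-1.79877138e+02 -1.78790970e-01  8.98786196e+01] 85.38546754375888
```

View pics/w4.png

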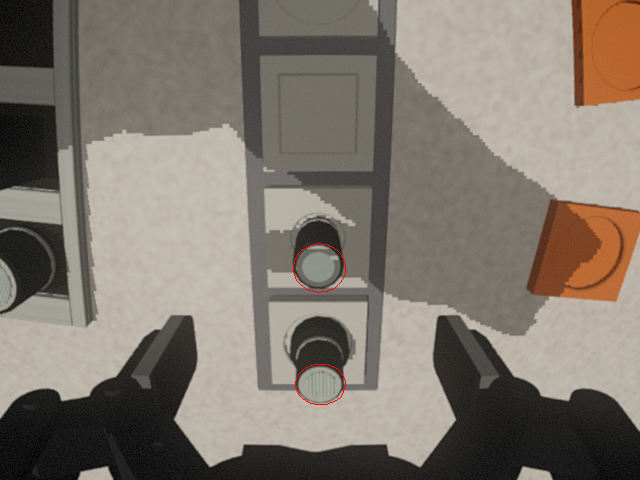

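Overlays fit slim (319,268) and stepped (320,384). The cube isn't clearly distinguishable on the dark pad; I'll check it from the side after this grasp.

Call:
{"fn": "step_arm", "kwargs": {
  "series": [
    [[0,0,0,0,0.007,0.1,0],[0,0,0,0,0,0.2,0],[0,0,0,0,0,0.18,0],[0,0,0,0,0,0.1,0],[0,0,0,0,0,0.036,0],[0,0,0,0,0,0,0],[0,0,0,0,0,0,0],[0,0,0,0,0,0,0]]
  ]
}}

```text
clock: 21.0
eef_pos: [634.9, -5.9, 17.1]
tool_rot: [3.141, -0.002, 1.568]
force: [-0.6, 0.2, 0.5]
width: 85.3
gripper_force: 0.0
```

```bash
python3 - <<'E'
from h import *
p=ctrl.get_image("side"); im=p["img"]
cv2.imwrite("pics/s2.png",cv2.resize(im[190:340,240:440],None,fx=4,fy=4)[...,::-1])
E
```

```text
(no output)
```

View pics/s2.png

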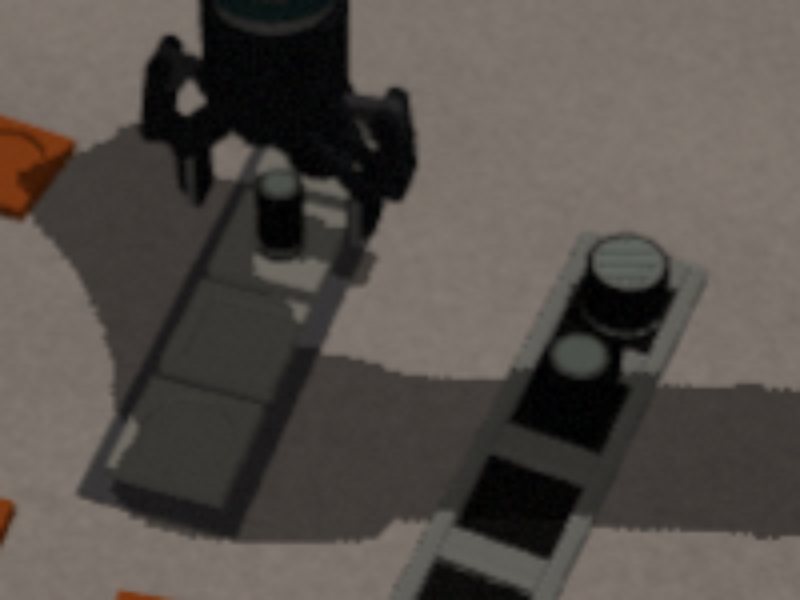

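Cube stands in the second pocket from the right (crop 580,355). Gripping slim.

Call:
{"fn": "step_arm", "kwargs": {
  "series": [
    [[0,0,0,0.002,-0.007,0,0],[0,0,0,0,0,0,1],[0,0,0,0,0,0,1],[0,0,0,0,0,0,1],[0,0,0,0,0,0,1],[0,0,0,0,0,0,1],[0,0,0,0,0,0,1],[0,0,0,0,0,0,1],[0,0,0,0,0,0,1],[0,0,0,0,0,0,1],[0,0,0,0,0,0,1],[0,0,0,0,0,0,1]]
  ]
}}

```text
clock: 22.25
eef_pos: [633.1, -5.5, 16.1]
tool_rot: [-3.141, -0.002, 1.568]
force: [-0.7, -0.9, 4.0]
width: 24.4
gripper_force: 58.8
```

Call:
{"fn": "step_arm", "kwargs": {
  "series": [
    [[0,0,0,0,0,-0.05,1],[0,0,0,0,0,-0.15,1],[0,0,0,0,0,-0.22,1],[0,0,0,0,0,-0.21,1],[0,0,0,0.11,-0.14,0,1],[0,0,0,0.16,-0.21,0,1],[0,0,0,0.16,-0.21,0,1],[0,0,0,0.16,-0.21,0,1],[0,0,0,0.16,-0.21,0,1],[0,0,0,0.1,-0.15,0,1],[0,0,0,0.018,-0.025,0,1],[0,0,0,0,0,0,1]]
  ]
}}

```text
clock: 23.45
eef_pos: [459.7, 125.7, 111.1]
tool_rot: [-3.14, -0.003, 1.57]
force: [0.1, -0.7, -1.1]
width: 24.7
gripper_force: 59.0
```

Call:
{"fn": "step_arm", "kwargs": {
  "series": [
    [[0,0,0,0,0,0,1],[0,0,0,0,0,0,1],[0,0,0,0,0,0,1]]
  ]
}}

```text
clock: 23.75
eef_pos: [461.1, 124.1, 111.0]
tool_rot: [-3.141, -0.002, 1.567]
force: [-0.4, 0.7, -0.9]
width: 24.8
gripper_force: 59.0
```

Down 94.5 mm first (to ~16.5).

Call:
{"fn": "step_arm", "kwargs": {
  "series": [
    [[0,0,0,0.004,-0.006,0.1,1],[0,0,0,0,0,0.18,1],[0,0,0,0,0,0.16,1],[0,0,0,0,0,0.1,1],[0,0,0,0,0,0.06,1],[0,0,0,0,0,0.03,1],[0,0,0,0,0,0,1],[0,0,0,0,0,0,1],[0,0,0,0,0,0,1]]
  ]
}}

```text
clock: 24.65
eef_pos: [459.6, 125.9, 17.1]
tool_rot: [-3.142, -0.003, 1.569]
force: [0.1, -0.6, -2.1]
width: 24.8
gripper_force: 59.0
```

Call:
{"fn": "step_arm", "kwargs": {
  "series": [
    [[0,0,0,-0.006,0,0.012,1],[0,0,0,0,0,0.008,1],[0,0,0,0,0,0.005,1],[0,0,0,0,0,0,1],[0,0,0,0,0,0,1]]
  ]
}}

```text
clock: 25.15
eef_pos: [459.2, 125.0, 13.0]
tool_rot: [-3.141, -0.003, 1.568]
force: [-1.4, -0.1, 6.1]
width: 24.7
gripper_force: 59.4
```

Call:
{"fn": "step_arm", "kwargs": {
  "series": [
    [[0,0,0,0,0,0,0.68],[0,0,0,0,0,0,0.62],[0,0,0,0,0,0,0.4],[0,0,0,0,0,0,0.2],[0,0,0,0,0,0,0],[0,0,0,0,0,0,0],[0,0,0,0,0,0,0],[0,0,0,0,0,0,0]]
  ]
}}

```text
clock: 25.95
eef_pos: [459.1, 124.9, 12.7]
tool_rot: [-3.14, -0.002, 1.568]
force: [-1.0, -0.2, -0.3]
width: 85.3
gripper_force: 0.0
```

Call:
{"fn": "step_arm", "kwargs": {
  "series": [
    [[0,0,0,0,0,-0.1,0],[0,0,0,0,0,-0.2,0],[0,0,0,0,0,-0.2,0],[0,0,0,0,0,-0.14,0],[0,0,0,-0.16,0.14,0,0],[0,0,0,-0.23,0.2,0,0],[0,0,0,-0.23,0.2,0,0],[0,0,0,-0.23,0.2,0,0],[0,0,0,-0.23,0.2,0,0],[0,0,0,-0.2,0.17,0,0],[0,0,0,-0.068,0.056,0,0],[0,0,0,0,0,0,0]]
  ]
}}

```text
clock: 27.15
eef_pos: [634.0, -80.5, 107.8]
tool_rot: [-3.141, -0.001, 1.565]
force: [0.1, -0.2, -0.3]
width: 85.2
gripper_force: 0.0
```

Call:
{"fn": "step_arm", "kwargs": {
  "series": [
    [[0,0,0,0,0,0,0],[0,0,0,0,0,0,0],[0,0,0,0,0,0,0]]
  ]
}}

```text
clock: 27.45
eef_pos: [633.0, -75.9, 107.9]
tool_rot: [-3.139, -0.004, 1.57]
force: [0.9, -0.6, -0.4]
width: 85.1
gripper_force: 0.0
```

Call:
{"fn": "step_arm", "kwargs": {
  "series": [
    [[0,0,0,-0.006,0.003,0.1,0],[0,0,0,0,0,0.18,0],[0,0,0,0,0,0.14,0],[0,0,0,0,0,0.08,0],[0,0,0,0,0,0.027,0],[0,0,0,0,0,0,0],[0,0,0,0,0,0,0],[0,0,0,0,0,0,0]]
  ]
}}

```text
clock: 28.25
eef_pos: [634.7, -78.9, 30.0]
tool_rot: [3.141, -0.002, 1.568]
force: [-1.5, -0.6, -0.1]
width: 85.7
gripper_force: 0.0
```

Call:
{"fn": "step_arm", "kwargs": {
  "series": [
    [[0,0,0,0.009,-0.003,0,0],[0,0,0,0,0,0,0.2],[0,0,0,0,0,0,1],[0,0,0,0,0,0,1],[0,0,0,0,0,0,1],[0,0,0,0,0,0,1],[0,0,0,0,0,0,1],[0,0,0,0,0,0,1],[0,0,0,0,0,0,1],[0,0,0,0,0,0,1],[0,0,0,0,0,0,1],[0,0,0,0,0,0,1]]
  ]
}}

```text
clock: 29.45
eef_pos: [633.8, -77.5, 29.3]
tool_rot: [-3.141, -0.002, 1.568]
force: [0.6, 0.4, 4.9]
width: 26.3
gripper_force: 59.0
```

Call:
{"fn": "step_arm", "kwargs": {
  "series": [
    [[0,0,0,0,0,-0.05,1],[0,0,0,0,0,-0.15,1],[0,0,0,0,0,-0.2,1],[0,0,0,0,0,-0.17,1],[0,0,0,0.16,-0.1,0,1],[0,0,0,0.23,-0.14,0,1],[0,0,0,0.25,-0.15,0,1],[0,0,0,0.25,-0.15,0,1],[0,0,0,0.25,-0.15,0,1],[0,0,0,0.25,-0.15,0,1],[0,0,0,0.23,-0.14,0,1],[0,0,0,0.15,-0.09,0,1]]
  ]
}}

```text
clock: 30.65
eef_pos: [470.9, 191.6, 114.9]
tool_rot: [-3.137, -0.004, 1.572]
force: [0.9, 0.0, -1.3]
width: 26.4
gripper_force: 59.2
```

Call:
{"fn": "step_arm", "kwargs": {
  "series": [
    [[0,0,0,0.055,-0.037,0,1],[0,0,0,0,0,0,1],[0,0,0,0,0,0,1],[0,0,0,0,0,0,1]]
  ]
}}

```text
clock: 31.05
eef_pos: [469.4, 194.7, 115.6]
tool_rot: [-3.142, -0.002, 1.566]
force: [0.9, 0.9, -1.2]
width: 25.9
gripper_force: 59.2
```

Call:
{"fn": "step_arm", "kwargs": {
  "series": [
    [[0,0,0,0.008,-0.008,0.1,1],[0,0,0,0,0,0.18,1],[0,0,0,0,0,0.14,1],[0,0,0,0,0,0.09,1],[0,0,0,0,0,0.04,1],[0,0,0,0,0,0.02,1],[0,0,0,0,0,0,1],[0,0,0,0,0,0,1],[0,0,0,0,0,0,1]]
  ]
}}

```text
clock: 31.95
eef_pos: [467.4, 198.3, 30.5]
tool_rot: [-3.141, -0.003, 1.569]
force: [0.1, 0.7, -1.8]
width: 26.4
gripper_force: 59.2
```

Call:
{"fn": "step_arm", "kwargs": {
  "series": [
    [[0,0,0,-0.01,0.002,0.012,1],[0,0,0,0,0,0.007,1],[0,0,0,0,0,0.004,1],[0,0,0,0,0,0,1],[0,0,0,0,0,0,1]]
  ]
}}

```text
clock: 32.45
eef_pos: [467.2, 196.5, 26.3]
tool_rot: [-3.14, -0.002, 1.568]
force: [0.9, -0.3, -1.0]
width: 26.1
gripper_force: 59.2
```

Call:
{"fn": "step_arm", "kwargs": {
  "series": [
    [[0,0,0,0,0,0.003,1],[0,0,0,0,0,0.002,1],[0,0,0,0,0,0,1],[0,0,0,0,0,0,1]]
  ]
}}

```text
clock: 32.85
eef_pos: [467.3, 196.5, 26.2]
tool_rot: [-3.141, -0.003, 1.568]
force: [-1.5, -0.7, 6.1]
width: 26.5
gripper_force: 59.6
```

Contact. Release, lift and retreat.

Call:
{"fn": "step_arm", "kwargs": {
  "series": [
    [[0,0,0,0,0,0,0.66],[0,0,0,0,0,0,0.6],[0,0,0,0,0,0,0.4],[0,0,0,0,0,0,0.2],[0,0,0,0,0,0,0],[0,0,0,0,0,0,0],[0,0,0,0,0,0,0],[0,0,0,0,0,0,0]]
  ]
}}

```text
clock: 33.65
eef_pos: [467.3, 196.5, 25.6]
tool_rot: [-3.14, -0.002, 1.568]
force: [-0.4, -0.4, 0.2]
width: 85.6
gripper_force: 0.0
```

Call:
{"fn": "step_arm", "kwargs": {
  "series": [
    [[0,0,0,0,0,-0.1,0],[0,0,0,0,0,-0.2,0],[0,0,0,0,0,-0.25,0],[0,0,0,0,0,-0.25,0],[0,0,0,0,0.1,-0.25,0],[0,0,0,-0.1,0.1,-0.25,0],[0,0,0,-0.1,0.1,-0.25,0],[0,0,0,-0.1,0.1,-0.25,0],[0,0,0,-0.1,0.1,-0.25,0],[0,0,0,-0.1,0.1,-0.1,0],[0,0,0,0,0,0,0],[0,0,0,0,0,0,0]]
  ]
}}

```text
clock: 34.85
eef_pos: [556.7, 120.8, 347.1]
tool_rot: [-3.139, -0.003, 1.568]
force: [-0.2, 0.1, -0.6]
width: 85.4
gripper_force: 0.0
```

```bash
python3 - <<'E'
from h import *
s=ctrl.read_state();print(s["clock"],s["eef_pos"])
a=np.linspace(0,6.28,40);out=[]
for n,(x0,y0) in (("wrist",None or (0,0)),("side",(0,0))):
    p=ctrl.get_image(n); im=p["img"].copy(); q=[]
    for c,r,z in [((444.1,-18.4),22,46),((452,53.1),12,48),((459.8,124.7),13,54),((467.7,196.3),14,52)]:
        e=proj(p,np.c_[c[0]+r*np.cos(a),c[1]+r*np.sin(a),0*a+z]);q.append(e)
        cv2.polylines(im,[np.int32(np.round(8*e))],True,(255,0,0),1,8,3)
    m=np.vstack(q); x,y=np.clip(m.mean(0).astype(int)-[100,150],0,[440,180]); 
    out.append(cv2.resize(im[y:y+300,x:x+200],None,fx=2,fy=2))
cv2.imwrite("pics/f.png",np.hstack(out)[...,::-1])
E
```

```text
34.85 [556.72824819 120.76458555 347.10966386]
```

View pics/f.png

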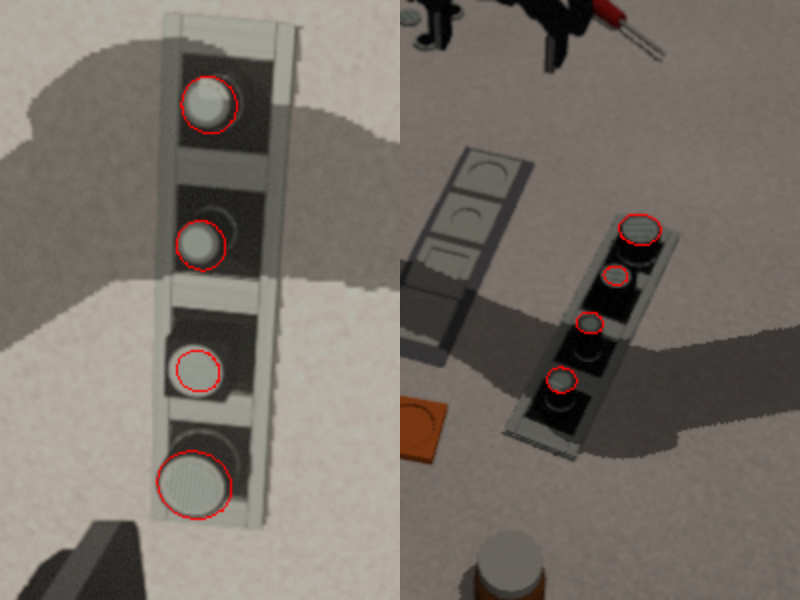

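All four cells stand upright and centred: the tops coincide with the predicted circles in both views (left panel, top to bottom: stepped 210,104; slim 201,245; cube 198,370; drum 194,485). The fingers are clear.

```bash
python3 -c "
from cell import ctrl
print(ctrl.finish_job())"
```

```text
the job is handed in; nothing more can be done
None
```

I moved all four lens cells into the rack in reverse order (left to right: stepped, slim, cube, drum), all upright and centred in the last pictures. The arm never went near the jar, ring or screwdriver, and I handed the job in at about 35 s of the 91 s allowed.

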